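Show the apprentice which Forstner bit goes back in which hole

TASK

Show the apprentice which drill bit to put away, and where, without touching or moving anything: first point down at the head of the widest of the three Forstner bits lying loose on the bench, with the fingertips straight above it and only two to five centimetres off, and stay there for a second or two. Then point down in the same way at the empty hole it belongs in, the one at the wide end of the bit stand, whose bits stand in order of size: stay there as long, and finish while still pointing at that hole. Do not point at any other bit or hole on the way; keep well above them when you cross.

Things in the scene. Friction and masses are not known exactly. Their poses are not given: they have to be found in the camera images.
- stand: Bit stand: wooden block 290 long (its x), 54 wide, 60 high, loose on the bench, any way round. Origin: centre of its underside. Six equal holes in a row along x in its top, 48 apart, 12 across, 50 deep. Bits stand in it head up, wider towards +x: heads 16, 25, 40 in the first, third and fifth holes, tops 35 above the block; the others are empty.
- stand_hole5 (a point): The empty hole at the wide end of the row (sixth, 25 from the block's +x end), beyond the standing bit with the 40 head: centre of its mouth, level with the block's top, 60 above the bench. The head of that bit rises 35 above this point, and its rim comes within 28 of the axis of this hole.
- bit_wide: The widest of the three Forstner bits lying loose on the bench: steel, 85 long, round head 50 wide and 11 thick with a small centre spur, shank 10 thick. It lies with its shank towards its own -x and its head at +x, the shank end and the rim of the head on the bench. Origin on the bench under the middle of its length, z up.
- bit_wide_head (a point): Centre of the 50 wide head of that bit, 25 above the bench; the top of the head is 51 above the bench. It is 32 from the bit's origin along its x.
- bit_middle: A second loose Forstner bit lying on the bench the same way, same length and shank, head 32 wide, 33 high over the bench. Not to be pointed at.
- bit_middle_head (a point): Centre of the 32 wide head of that bit, 17 above the bench.
- bit_narrow: A third loose Forstner bit lying on the bench the same way, same length and shank, head 20 wide, 21 high over the bench. Not to be pointed at.
- bit_narrow_head (a point): Centre of the 20 wide head of that bit, 10 above the bench.
- stand_hole0 (a point): Centre of the mouth of the stand's first hole, with the standing bit of 16 head, 60 above the bench.
- stand_hole1 (a point): Centre of the mouth of the stand's second hole, empty, 60 above the bench.
- stand_hole2 (a point): Centre of the mouth of the stand's third hole, with the standing bit of 25 head, 60 above the bench.
- stand_hole3 (a point): Centre of the mouth of the stand's fourth hole, empty, 60 above the bench.
- stand_hole4 (a point): Centre of the mouth of the stand's fifth hole, with the standing bit of 40 head, 60 above the bench.
- standing_16: The Forstner bit with the 16 wide head standing head up in the stand; 85 long. Origin at its shank end, at the hole's floor, 10 above the bench.
- standing_25: The Forstner bit with the 25 wide head standing head up in the stand; 85 long. Origin at its shank end, at the hole's floor, 10 above the bench.
- standing_40: The Forstner bit with the 40 wide head standing head up in the stand; 85 long. Origin at its shank end, at the hole's floor, 10 above the bench.
- rail_blank: Bystander: wooden board 70 x 220 x 22, lying flat beyond the bits, with three bored round marks. Origin under its centre.
- try_square: Bystander: try square lying flat on the right, wooden stock 110 x 22 x 18 and steel blade 160 long along its x. Origin under the stock.
- tape_measure: Bystander: tape measure standing on the far side, case 72 x 38 x 66, 70 high with its lock. Origin under its centre.
- wax_tin: Bystander: round flat wax tin, 81 across, 34 high, right of the loose bits. Origin under its centre.

How it is judged:
By the outcome, as a careful person would: the job done as asked, in the order asked, and still so for the second after the job is handed in, with the robot touching nothing.
It also fails if it takes over 40 s, if anything falls off the work surface, if the arm or the gripper's body presses on something with over 40 N, if the wrist force passes 120 N, or if a joint passes its speed limit or range.

ROBOT

A 7-joint arm with a two-finger parallel gripper is mounted at the origin on the work surface. World frame = base frame: x ahead of the robot, y to its left, z up, the work surface at z = 0. Lengths are in mm, angles in rad, forces in N, time in s.
With the tool pointing down it reaches from about 400 to 850 mm from the base axis. Payload 10.4 kg.
Tool frame: the origin (TCP) lies at the centre of the arm's flange, where the gripper is bolted on; the fingertips stand 173 mm ahead of it and the grasp point (between the pads) lies 155 mm ahead of it; z points along the fingers, y is the line along which they close (so a half turn about z gives the same grasp; the last joint's range is limited). The gripper opens to 85 mm and grips with 20 to 120 N. Pads are 22 mm wide; open, the fingers measure 114 mm over their backs; the gripper's body (76 mm by 85 mm) begins 54 mm behind the grasp point. The pads swing forward as they close: fully open they stand 13 mm farther back than shut.
Start: joints at [1.081, 0.332, -0.065, 1.46, 0.022, 1.35, -0.088], TCP at [281.283, -558.133, 404.738] pointing down, gripper open.
Joint ranges: [-2.6, 2.6], [-0.5, 2.12], [-1.47, 1.34], [0.16, 2.42], [-1.27, 4.41], [0.06, 2.06], [-2.6, 2.6]. Speed limits (rad/s): [2.22, 2.22, 2.79, 2.79, 3.14, 3.14, 3.14].

INTERFACE

Orientations are given as a rotation vector (axis times angle).
In Python, from rig import r, capture, calibration, silhouettes, pinpoint gives the robot as it stands. The module is installed in compiled form; this text tells all that it offers.
- The arm moves only by the tool drive_tool, never from a script. Its argument "series" is a list that holds one entry, the list of rows, each a list of 7 numbers: the turn, a rotation vector about the tool's x, y, z in rad, then the shift along the tool's x, y, z in m, then the opening in per cent of the stroke, from 0 (shut) to 100 (fully open). In form: [[[rx, ry, rz, dx, dy, dz, claw], ...]]. A call has 1 to 8 rows; each row is the pose to reach, as a shift and turn from the pose commanded when the call began, along the tool's axes at that moment; what a row does not reach only later rows make up. A row lasts 1/8 s, in which the tool goes at most 62.5 mm and 10.7 degrees, less where a joint would pass 70% of its speed; a pose out of reach is approached as far as the arm can. A call with a gripper value outside its range is refused whole. The fingers move at their own pace and stop on an object; "grip_force" is the grip in N (left out, the last holds). Time passes only in rows, so rows that repeat a pose let the fingers close. It gives the time, the measured TCP pose, the force, the opening and the grip force at its end, in the units of the state.
- r.get_state(): the state, without advancing time (a new reading comes with each control period).
- capture(name): name is "scene" or "top"; returns (picture, depth): 384x512x3 uint8, red, green, blue; 384x512 float32, mm along the optical axis (not along the pixel's ray), 0 where there is no reading.
- calibration(name): a dict with "fovy" (degrees; the focal length in pixels is half the picture's height over the tangent of half this angle, whatever the lens; pixels are square), "cx", "cy" (the principal point, pixels), "k1" (the pictures are not rectified: a ray, as slopes to the right and down, at radius r is drawn at 1 + k1 r^2 times it, then the intrinsics apply), "xyz" and "attitude" of the camera in the world. Camera axes: x right, y down, z forward; pixel columns grow to the right and rows downward; lengths in mm; the calibration is good to about 2 mm. A picture is of the moment at which its call begins. calibration takes no time and is no camera call.
- r.close_job(): hands the job in; it is judged then, once.
Trained networks look in the newest picture that a camera, given by its name, has taken for a name from the list of things; names that differ only in an ending like _2 or _b are one class to them, and where a whole thing is asked for, a point or a joint stands for the part that bears it (a point fixed in the world has none). Each returns a list of dicts, best first, with "confidence" (0 to 1); they miss things now and then, are a little off and sometimes report something else, mostly with a low value. They report only what shows in the picture. A call takes as long as a camera call.
- silhouettes(label, camera): "region" (384x512 bool, what is visible of it) and "rect" ([left, top, width, height] in pixels, round what is visible of it).
- pinpoint(label, camera): "xy" ([column, row] in pixels: a listed point, or the origin of a listed thing).
The state is a dict: "clock": time; "qpos": joint angles; "joint_vel": joint speeds; "tau": joint torques, N m; "position": TCP position; "ee_rot": TCP orientation; "wrist_force": force on the tool from outside, world axes, zero at the start; "torque": the same for the moment, N m; "width": finger opening in mm; "grip_force": force on a finger pad.
Only numpy, scipy, OpenCV 4.12 (cv2) and the standard library are available. Lean on these libraries where they do the work, as an engineer would, in place of code of your own. Each camera call takes 0.05 s, during which the arm holds its last target. There are 200 camera calls.

## Working session

There is one attempt and no reset: what is moved stays moved. The work goes in short steps, Python scripts to look and compute and a tool call to move; the robot and the scene stay as the last step left them, time stands still between calls to the robot, and variables do not carry over. Pictures are saved under pics/ and viewed, at most 10 in all, crops included, and the job is handed in when it is done.

Besides the shell and the picture viewer there is one more tool, called after "Emit:" by a JSON object that holds its "api" and its "payload", one argument or row to a line. drive_tool: Moves the arm, as the interface text tells. Its arguments: {"type":"object","properties":{"series":{"type":"array","items":{"type":"array","items":{"type":"array","items":{"type":"number"}}}},"grip_force":{"type":"number"}},"required":["series"]}

```bash
mkdir -p pics; cat > h.py <<'E'
import numpy as np, cv2
from rig import r, capture, calibration, silhouettes, pinpoint
from scipy.spatial.transform import Rotation as R
def cam(n):
    c=calibration(n); f=192/np.tan(np.radians(c["fovy"])/2)
    K=np.array([[f,0,c["cx"]],[0,f,c["cy"]],[0,0,1.]]); a=np.array(c["attitude"],float)
    M=R.from_rotvec(a).as_matrix() if a.size==3 else a
    return K,np.array([c["k1"],0,0,0,0.]),M,np.array(c["xyz"],float)
def ray(n,uv):
    K,d,M,t=cam(n); p=cv2.undistortPoints(np.array([[uv]],float),K,d)[0,0]
    return t,M@np.array([p[0],p[1],1])
def at_z(n,uv,z):
    t,v=ray(n,uv); return t+v*(z-t[2])/v[2]
def proj(n,P):
    K,d,M,t=cam(n); q=(np.array(P,float)-t)@M
    return cv2.projectPoints(q.reshape(-1,1,3),np.zeros(3),np.zeros(3),K,d)[0].reshape(-1,2)
E
python3 - <<'E'
from h import *
np.set_printoptions(precision=1,suppress=True)
s=r.get_state();print(s["clock"],s["position"],s["ee_rot"],s["width"])
for n in("top","scene"):
    print(calibration(n))
    im,d=capture(n);cv2.imwrite(f"pics/{n}0.png",im[:,:,::-1])
    for l,z in(("bit_wide_head",25),("bit_middle_head",17),("bit_narrow_head",10),("stand_hole5",60),("stand_hole0",60),("stand_hole4",60),("stand",0)):
        for p in pinpoint(l,n)[:2]: print(n,l,round(p["confidence"],2),np.array(p["xy"]),at_z(n,p["xy"],z))
E
```

```text
0.0 [ 281.2 -558.   403.9] [-3.1 -0.7  0. ] 85.56944536750089
{'fovy': 42.95849442059385, 'cx': 258.09269070419487, 'cy': 197.73479201297485, 'k1': -0.027840569249344943, 'xyz': array([ 483.3,  -37.7, 1315.5]), 'attitude': array([-2.2,  2.2, -0.1])}
top bit_wide_head 0.73 [267.8 221.6] [522.3 -71.5  25. ]
top bit_middle_head 0.44 [317.1 180.2] [ 630.2 -206.6   17. ]
top bit_middle_head 0.33 [305.9 187.9] [ 610.2 -175.9   17. ]
top bit_narrow_head 0.47 [332.2 220.5] [ 521.6 -244.4   10. ]
top bit_narrow_head 0.47 [196.5 213.8] [548.  118.4  10. ]
top stand_hole5 0.96 [146.1 227.8] [512.5 242.5  60. ]
top stand_hole5 0.93 [120.9 233.8] [498.6 307.4  60. ]
top stand_hole0 0.96 [146.1 227.8] [512.5 242.5  60. ]
top stand_hole0 0.93 [120.9 233.8] [498.6 307.4  60. ]
top stand_hole4 0.96 [146.1 227.8] [512.5 242.5  60. ]
top stand_hole4 0.93 [120.9 233.8] [498.6 307.4  60. ]
top stand 0.63 [172.6 218.6] [537.  184.2   0. ]
top stand 0.21 [194.1 211.6] [554.6 126.    0. ]
{'fovy': 48.24194379831458, 'cx': 255.43166498865463, 'cy': 198.56163929382888, 'k1': 0.04496656717337215, 'xyz': array([1480.4, -162.4,  681.4]), 'attitude': array([-1.7, -1.5,  0.8])}
scene bit_wide_head 0.54 [242.6 200.7] [521.2 -72.2  25. ]
scene bit_middle_head 0.66 [192.9 228.9] [ 619.8 -207.2   17. ]
scene bit_narrow_head 0.43 [175.  209.8] [ 521.5 -254.8   10. ]
scene stand_hole5 0.97 [373.6 181. ] [518.1 291.7  60. ]
scene stand_hole5 0.82 [358.3 175.8] [486.2 258.9  60. ]
scene stand_hole0 0.97 [373.6 181. ] [518.1 291.7  60. ]
scene stand_hole0 0.82 [358.3 175.8] [486.2 258.9  60. ]
scene stand_hole4 0.97 [373.6 181. ] [518.1 291.7  60. ]
scene stand_hole4 0.82 [358.3 175.8] [486.2 258.9  60. ]
scene stand 0.89 [332.5 205.3] [536.2 177.1   0. ]
```

```bash
python3 - <<'E'
import cv2
a=cv2.imread("pics/top0.png")[150:290,90:350];b=cv2.imread("pics/scene0.png")[130:280,140:420]
cv2.imwrite("pics/a.png",cv2.resize(a,None,fx=3,fy=3,interpolation=2));cv2.imwrite("pics/b.png",cv2.resize(b,(784,420),interpolation=2))
E
```

```text
(no output)
```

View pics/a.png

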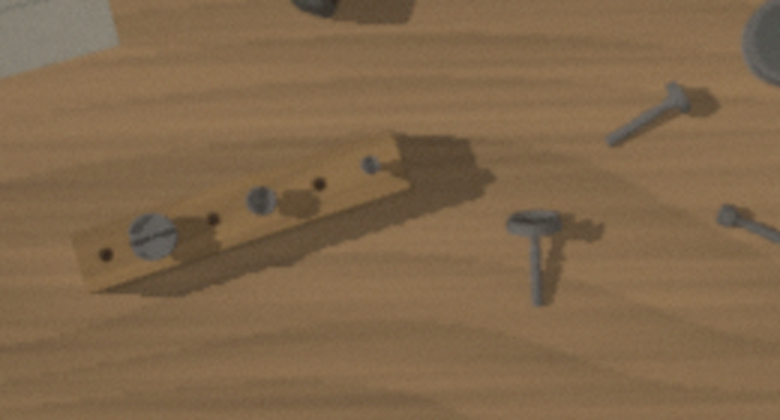

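View pics/b.png

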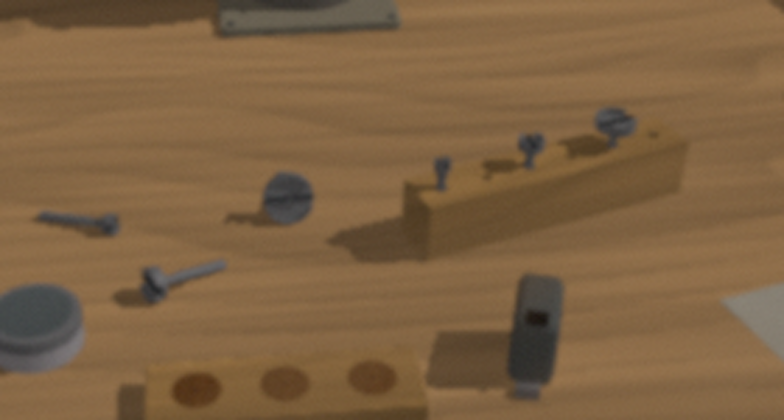

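The top crop shows the wide bit's head at about (268,222) px. The stand's empty holes are at about (125,235), (161,223) and (196,211), and the wide end is on the left next to the 40 head at (141,229). The scene crop agrees, with the wide-end hole at about (373.6,178).

```bash
python3 - <<'E'
from h import *
np.set_printoptions(precision=1,suppress=True)
im=cv2.imread("pics/top0.png",0).astype(float)
for u,v in((125.3,235),(161,223),(196.3,211.3)):
    x,y=int(u),int(v);w=im[y-4:y+5,x-4:x+5];w=np.clip(np.median(w)-12-w,0,None)
    Y,X=np.mgrid[y-4:y+5,x-4:x+5];c=[(X*w).sum()/w.sum(),(Y*w).sum()/w.sum()]
    print(c,at_z("top",c,60))
print(at_z("scene",(373.2,177.8),60))
# bit 40 top disc centre
print("40top",at_z("top",(141,228.7),95),at_z("scene",(140+615/2.8,130+122/2.8),90))
for n in("top","scene"):
    capture(n)
    s=silhouettes("bit_wide",n)[0];print(n,s["confidence"],s["rect"])
    K,d,M,t=cam(n);_,D=capture(n)
    ys,xs=np.nonzero(s["region"]);ps=[]
    for x,y in zip(xs,ys):
        if D[y,x]>0:
            _,v=ray(n,(x,y));ps.append(t+v*D[y,x])
    ps=np.array(ps);h=ps[ps[:,2]>20];print(len(h),h.mean(0),h.min(0),h.max(0))
print("head top px z45",at_z("top",(268.3,223.5),45),at_z("scene",(140+288/2.8,130+198/2.8),25))
s=r.get_state();T=R.from_rotvec(s["ee_rot"]).as_matrix();print(T)
E
```

```text
[np.float64(124.96692607003891), np.float64(234.53891050583658)] [496.5 296.9  60. ]
[np.float64(160.11053984575835), np.float64(223.31619537275066)] [523.2 206.3  60. ]
[np.float64(195.6100519930676), np.float64(211.4523396880416)] [551.6 114.6  60. ]
[501.5 296.6  60. ]
40top [509.8 247.4  95. ] [523.3 245.9  90. ]
top 0.76 [255.9, 220.3, 25.0, 30.5]
135 [507.3 -71.2  37.4] [473.8 -95.5  20.1] [523.8 -47.9  53.9]
scene 0.18 [190.6, 220.9, 29.2, 16.0]
40 [ 631.7 -199.6   28.1] [ 620.6 -211.1   20.8] [ 641.2 -191.8   33.8]
head top px z45 [516.7 -72.1  45. ] [521.4 -71.5  25. ]
[[ 0.9  0.4  0. ]
 [ 0.4 -0.9 -0. ]
 [ 0.   0.  -1. ]]
```

```bash
cat > go.py <<'E'
from h import *
import sys
np.set_printoptions(precision=4,suppress=True)
s=r.get_state();T=R.from_rotvec(s["ee_rot"]).as_matrix()
x,y,z,yaw=map(float,sys.argv[1:5]);c,n=np.cos(np.radians(yaw)),np.sin(np.radians(yaw))
G=np.array([[c,n,0],[n,-c,0],[0,0,-1]])
print(s["clock"],s["position"],s["qpos"],s["width"],"yaw",np.degrees(np.arctan2(T[1,0],T[0,0])))
print(R.from_matrix(T.T@G).as_rotvec(),T.T@(np.array([x,y,z])-s["position"])/1000)
E
python3 go.py 518 -71.5 400 80; python3 go.py 518 -71.5 262 80
```

```text
1.1 [ 281.2649 -558.1276  404.7627] [ 1.0814  0.3322 -0.0647  1.4601  0.0216  1.3499 -0.0885] 85.41483922491562 yaw 26.742969547544103
[ 0.0001  0.     -0.9295] [ 0.4304 -0.328   0.0047]
1.1 [ 281.2649 -558.1276  404.7627] [ 1.0814  0.3322 -0.0647  1.4601  0.0216  1.3499 -0.0885] 85.41483922491562 yaw 26.742969547544103
[ 0.0001  0.     -0.9295] [ 0.4304 -0.3281  0.1427]
```

Emit:
{"api": "drive_tool", "payload": {
  "series": [
    [[0,0,-0.12,0.045,-0.034,0.0,0],[0,0,-0.24,0.09,-0.068,0.0,0],[0,0,-0.36,0.135,-0.102,0.0,0],[0,0,-0.48,0.18,-0.136,0.0,0],[0,0,-0.6,0.225,-0.171,0.0,0],[0,0,-0.72,0.27,-0.205,0.0,0],[0,0,-0.84,0.315,-0.24,0.0,0],[0,0,-0.93,0.36,-0.274,0.0,0]]
  ]
}}

```text
clock: 2.1
position: [479.9, -149.7, 405.1]
ee_rot: [2.402, 2.023, 0.0]
wrist_force: [0.7, -0.6, -0.5]
width: 0.2
grip_force: 0.0
```

```bash
python3 go.py 518 -71.5 262 80
```

```text
2.1 [ 479.9205 -149.662   405.0562] [ 0.668   0.0924 -0.4807  1.7557  0.0448  1.3033  0.0065] 0.15114279941295813 yaw 80.21665908793567
[0.0008 0.0005 0.0038] [0.0836 0.0241 0.143 ]
```

Emit:
{"api": "drive_tool", "payload": {
  "series": [
    [[0,0,0,0.042,0.012,0,0],[0,0,0,0.084,0.024,0,0],[0,0,0,0.084,0.024,0.045,0],[0,0,0,0.084,0.024,0.09,0],[0,0,0,0.084,0.024,0.125,0],[0,0,0,0.084,0.024,0.143,0],[0,0,0,0.084,0.024,0.143,0],[0,0,0,0.084,0.024,0.143,0]]
  ]
}}

```text
clock: 3.1
position: [518.3, -72.9, 263.2]
ee_rot: [2.405, 2.019, 0.002]
wrist_force: [0.4, 0.1, 0.6]
width: -0.1
grip_force: 0.0
```

```bash
python3 go.py 518 -71.5 262 80; python3 - <<'E'
from h import *
o=[]
for n,(u,v) in(("top",(268,222)),("scene",(243,190))):
    im,D=capture(n);o.append(cv2.resize(im[v-60:v+60,u-60:u+60,::-1],(390,390),interpolation=2))
cv2.imwrite("pics/c.png",np.hstack(o))
E
```

```text
3.1 [518.2759 -72.9306 263.1631] [ 0.5276  0.2882 -0.5379  1.8681  0.1713  1.0286 -0.2549] -0.06266741533679959 yaw 80.021321704392
[0.0021 0.0001 0.0004] [ 0.0014 -0.0005  0.0012]
```

View pics/c.png

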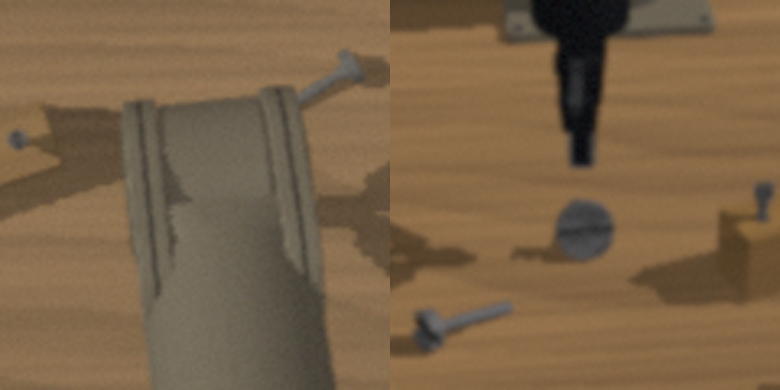

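In the scene crop the closed fingertips (582,165) are right over the wide head (585,228), about 35 mm above it. I'll nudge by 1–2 mm and hold for two seconds.

Emit:
{"api": "drive_tool", "payload": {
  "series": [
    [[0,0,0,0.0015,0,0,0],[0,0,0,0.0015,0,0,0],[0,0,0,0.0015,0,0,0],[0,0,0,0.0015,0,0,0],[0,0,0,0.0015,0,0,0],[0,0,0,0.0015,0,0,0],[0,0,0,0.0015,0,0,0],[0,0,0,0.0015,0,0,0]]
  ]
}}

```text
clock: 4.2
position: [517.9, -71.4, 261.7]
ee_rot: [2.406, 2.02, 0.0]
wrist_force: [-0.5, 1.0, 0.7]
width: 0.1
grip_force: 0.0
```

Emit:
{"api": "drive_tool", "payload": {
  "series": [
    [[0,0,0,0,0,0,0],[0,0,0,0,0,0,0],[0,0,0,0,0,0,0],[0,0,0,0,0,0,0],[0,0,0,0,0,0,0],[0,0,0,0,0,-0.04,0],[0,0,0,0,0,-0.09,0],[0,0,0,0,0,-0.14,0]]
  ]
}}

```text
clock: 5.2
position: [517.7, -71.3, 403.2]
ee_rot: [-2.406, -2.02, 0.0]
wrist_force: [0.3, -0.6, -0.8]
width: -0.2
grip_force: 0.0
```

```bash
python3 go.py 497.5 297 430 107
```

```text
5.2 [517.6827 -71.3019 403.23  ] [ 0.5595  0.1485 -0.5564  1.7076  0.081   1.3086 -0.1869] -0.23795682290490397 yaw 80.04140866390225
[-0.0001  0.     -0.4705] [ 0.3593 -0.0836 -0.0268]
```

Emit:
{"api": "drive_tool", "payload": {
  "series": [
    [[0,0,-0.06,0.03,-0.007,-0.027,0],[0,0,-0.12,0.08,-0.019,-0.027,0],[0,0,-0.19,0.13,-0.03,-0.027,0],[0,0,-0.26,0.18,-0.042,-0.027,0],[0,0,-0.33,0.23,-0.054,-0.027,0],[0,0,-0.4,0.28,-0.065,-0.027,0],[0,0,-0.47,0.325,-0.076,-0.027,0],[0,0,-0.47,0.359,-0.0835,-0.027,0]]
  ]
}}

```text
clock: 6.2
position: [497.2, 298.7, 428.7]
ee_rot: [-1.866, -2.527, -0.0]
wrist_force: [0.3, -0.3, 0.2]
width: -0.2
grip_force: 0.0
```

```bash
python3 go.py 497.5 297 278 107
```

```text
6.2 [497.1781 298.7085 428.6992] [ 0.0554  0.327  -0.8375  1.5143  0.2439  1.4087 -0.4966] -0.21223672281576184 yaw 107.09816857295912
[ 0.     -0.0005  0.0017] [-0.0018 -0.0002  0.1507]
```

Emit:
{"api": "drive_tool", "payload": {
  "series": [
    [[0,0,0,0,0,0.05,0],[0,0,0,0,0,0.1,0],[0,0,0,0,0,0.135,0],[0,0,0,0,0,0.151,0],[0,0,0,0,0,0.151,0],[0,0,0,0,0,0.151,0]]
  ]
}}

```text
clock: 6.95
position: [498.3, 297.1, 279.3]
ee_rot: [1.869, 2.524, 0.003]
wrist_force: [-0.2, -0.0, 0.4]
width: 0.0
grip_force: 0.0
```

```bash
python3 go.py 497.5 297 278 107; python3 - <<'E'
from h import *
im,D=capture("scene");print(proj("scene",[[497.5,297,60],[497.5,297,105]]))
cv2.imwrite("pics/d.png",cv2.resize(im[110:230,300:450,::-1],(750,600),interpolation=2))
E
```

```text
6.95 [498.2626 297.0635 279.2944] [ 0.0195  0.4522 -0.7895  1.6978  0.3497  1.1361 -0.5728] 0.009092852323785738 yaw 106.9536761400254
[ 0.0022 -0.0004 -0.0008] [ 0.0002 -0.0008  0.0013]
[[372.82173393 177.0474155 ]
 [375.47309004 162.96703876]]
```

View pics/d.png

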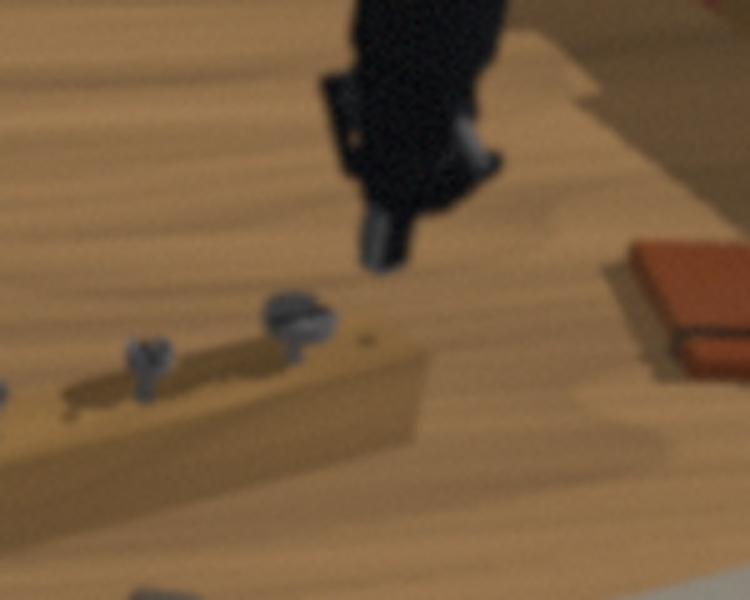

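The fingertips (376,164) are over the empty wide-end hole (373,178), matching the projection at about 45 mm up. I'll lower by 4 mm and hold.

Emit:
{"api": "drive_tool", "payload": {
  "series": [
    [[0,0,0,0,0,0.004,0],[0,0,0,0,0,0.004,0],[0,0,0,0,0,0.004,0],[0,0,0,0,0,0.004,0],[0,0,0,0,0,0.004,0],[0,0,0,0,0,0.004,0],[0,0,0,0,0,0.004,0],[0,0,0,0,0,0.004,0]]
  ]
}}

```text
clock: 8.0
position: [497.8, 296.6, 273.7]
ee_rot: [1.87, 2.525, -0.0]
wrist_force: [-0.2, -0.5, 0.7]
width: 0.2
grip_force: 0.0
```

Emit:
{"api": "drive_tool", "payload": {
  "series": [
    [[0,0,0,0,0,0,0],[0,0,0,0,0,0,0],[0,0,0,0,0,0,0],[0,0,0,0,0,0,0],[0,0,0,0,0,0,0],[0,0,0,0,0,0,0],[0,0,0,0,0,0,0],[0,0,0,0,0,0,0]]
  ]
}}

```text
clock: 9.0
position: [497.8, 296.7, 273.7]
ee_rot: [1.869, 2.525, -0.0]
wrist_force: [-0.5, -0.1, -0.8]
width: 0.3
grip_force: 0.0
```

```bash
python3 -c "
from rig import r
s=r.get_state();print(s['clock'],s['position'],s['wrist_force']);print(r.close_job())"
```

```text
9.0 [497.79781709 296.66573427 273.67859018] [-0.4626643  -0.09864562 -0.76266262]
the job is handed in; nothing more can be done
None
```

The arm pointed at the widest loose bit's head from about 4 cm for nearly 2 s, then at the empty wide-end hole from about 4 cm for 2 s; I handed the job in there at 9 s, with no contact seen in the wrist force readings.

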